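Set out the sample-testing station

ROBOT

A 6-joint arm with a two-finger parallel gripper is mounted at the origin on a cart in front of the work surface, level with it; the furniture and walls round the work are solid. World frame = base frame: x ahead of the robot, y to its left, z up, the work surface at z = 0. Lengths are in m, angles in degrees, forces in N, time in s.
With the tool pointing down it reaches from about 0.4 to 0.825 m from the base axis. Payload 7 kg.
Tool frame: the origin (TCP) lies at the very end of the fingers, on their centre line; the grasp point (between the pads) lies behind it (r.grasp_offset is the z of the grasp point in the tool frame, in m); z points along the fingers, y is the direction in which the jaws open and shut (so a half turn about z gives the same grasp; the last joint's range is limited). The gripper opens to 88 mm and grips with 3 to 60 N. Pads are 19 mm wide; open, the fingers measure 130 mm over their backs; the gripper's body (78 mm by 193 mm) begins 47 mm behind the grasp point.
Start: joints at [86.637, 20.546, 0.682, 0, -70.136, -16.507], TCP at [0.229, 0.635, 0.227] pointing down, gripper open.
Joint ranges: [-176.03, 176.03], [-82.01, 121.73], [-58.28, 71.71], [-173.87, 95.51], [-174.79, -0.11], [-173.66, 173.66]. Speed limits (degrees/s): [136.94, 136.94, 172.46, 180, 180, 180].

INTERFACE

Orientations are given as [roll, pitch, yaw] about the fixed x, y, z axes, in that order (R = Rz(yaw) Ry(pitch) Rx(roll)).
In Python, from plant import r gives the robot as it stands. The module is installed in compiled form; this text tells all that it offers.
- The arm moves only by the tool servo_tool, never from a script. Its argument "targets" is a list of rows, each an object of numbers: "dx", "dy", "dz": the shift along the world's x, y, z in cm; "spin": the turn about the world's z in rad; "grip": the opening in per cent of the stroke, from 0 (shut) to 100 (fully open). A call has exactly 10 rows; each row is the pose to reach, as a shift and turn from the pose commanded when the call began; what a row does not reach only later rows make up. A row lasts 1/12 s, in which the tool goes at most 41.7 mm and 7.16 degrees, less where a joint would pass 70% of its speed; a pose out of reach is approached as far as the arm can. A call with a gripper value outside its range is refused whole. The fingers move at their own pace and stop on an object; "squeeze" is the grip in N (left out, the last holds). Time passes only in rows, so rows that repeat a pose let the fingers close, or fill a call up. It gives the time, the measured TCP pose, the force and the opening at its end, in the units of the state.
- r.get_state(): the state, without advancing time (a new reading comes with each control period).
- r.capture(name): name is "scene" or "side" or "wrist"; returns the picture (400x640x3 uint8, blue, green, red); there is no depth.
- r.get_calibration(name): a dict with "K" (3x3 intrinsics, pixels), "k1" (the pictures are not rectified: a ray, as slopes to the right and down, at radius r is drawn at 1 + k1 r^2 times it, then the intrinsics apply), "extrinsics" (4x4, takes a point from camera to world coordinates). Camera axes: x right, y down, z forward; pixel columns grow to the right and rows downward; lengths in m; the calibration is good to about 2 mm. A picture is of the moment at which its call begins: read the wrist's pose just before it. get_calibration takes no time and is no camera call; for the wrist camera it gives the pose at the moment of the call.
- r.close_job(): hands the job in, once; it reports no verdict.
Trained networks look in the newest picture that a camera, given by its name, has taken for a name from the list of things; names that differ only in an ending like _2 or _b are one class to them, and where a whole thing is asked for, a point or a joint stands for the part that bears it (a point fixed in the world has none). Each returns a list of dicts, best first, with "p" (0 to 1); they miss things now and then, are a little off and sometimes report something else, mostly with a low value. They report only what shows in the picture. A call takes as long as a camera call. They do not tell look-alikes from the thing itself.
- r.cut_out(name, camera): "mask" (400x640 bool, what is visible of it) and "extent" ([left, top, right, bottom] in pixels, round what is visible of it).
The state is a dict: "time_s": time; "joints": joint angles; "qd": joint speeds; "joint_torque": joint torques, N m; "tcp_pos": TCP position; "eef_rot": TCP orientation; "contact_force": force on the tool from outside, world axes, zero at the start; "moment": the same for the moment, N m; "gripper_width": finger opening in m.
Only numpy, scipy, OpenCV 4.12 (cv2) and the standard library are available. Lean on these libraries where they do the work, as an engineer would, in place of code of your own. Each camera call takes 0.05 s, during which the arm holds its last target. There are 200 camera calls.

TASK

Set out the testing station: put the sample cup, the large dropper bottle, the small dropper bottle and the rubber stamp each on the white pad whose grey footprint matches its foot in shape and size. Each must stand upright, centred on its footprint and let go, the stamp turned in line with its rectangle (either way round). Leave the tissue roll and the timer where they are.

Things in the scene. Friction and masses are not known exactly. Their poses are not given: they have to be found in the camera images.
- sample_cup_mid (a point): closed round sample cup, white body with label, wide yellow ribbed lid; 68 mm high, body tapering from 48 mm across at the foot to 55 mm at 53 mm above it, lid 62 mm across above that. Stands upright. The point is on its axis half-way up (34 mm above its foot), z up.
- large_bottle_mid (a point): large dropper bottle, brown, with label and black cap; 85 mm high, body 34 mm across, sides straight from 2 to 55 mm above its foot. Stands upright. The point is on its axis half-way up (42.5 mm above its foot), z up.
- small_bottle_mid (a point): small dropper bottle, white with blue cap; 58 mm high, body 22 mm across, sides straight from 2 to 37 mm above its foot. Stands upright. The point is on its axis half-way up (29 mm above its foot), z up.
- stamp_mid (a point): wooden rubber stamp standing upright on its foot, 64 mm high; foot a rectangular block 24 mm along x and 46 mm along y, 12 mm high; on it a round turned knob handle on the axis, which can be gripped from above at 40 to 55 mm above the foot, about 24 mm thick there. The point is on its axis half-way up (32 mm above its foot), z up. It looks the same turned half round.
- cup_pad_top (a point): fixed white square pad, 84 x 84 mm, 4 mm thick, flat, with a flat grey footprint in its middle: a disc 50 mm across, the foot of the sample cup. The point is the centre of its upper face (4 mm above the worktop), z up; x and y along the pad's sides.
- large_pad_top (a point): fixed white square pad, 84 x 84 mm, 4 mm thick, flat, with a flat grey footprint in its middle: a disc 36 mm across, the foot of the large bottle. The point is the centre of its upper face (4 mm above the worktop), z up; x and y along the pad's sides.
- small_pad_top (a point): fixed white square pad, 84 x 84 mm, 4 mm thick, flat, with a flat grey footprint in its middle: a disc 24 mm across, the foot of the small bottle. The point is the centre of its upper face (4 mm above the worktop), z up; x and y along the pad's sides.
- stamp_pad_top (a point): fixed white square pad, 84 x 84 mm, 4 mm thick, flat, with a flat grey footprint in its middle: a rectangle 26 mm along the pad's x and 48 mm along its y, the foot of the rubber stamp. The point is the centre of its upper face (4 mm above the worktop), z up; x and y along the pad's sides.
- roll_mid (a point): bystander, leave alone: white tissue roll standing upright, 95 mm across, 120 mm high, behind the work; the point is its centre.
- timer_mid (a point): bystander, leave alone: flat off-white bench timer, 62 x 66 x 18 mm, lying at the right of the work; the point is its centre.
Not all that is in view belongs to the job. Of the things like the part that bears sample_cup_mid, leave any that is green; of the rest the smaller one is meant. Several things look just like the part that bears large_bottle_mid: the one meant starts nearest to the robot's base.

How it is judged:
By the outcome, as a careful person would: the job done as asked, in the order asked, and still so for the second after the job is handed in, with the robot touching nothing.
It also fails if it takes over 99 s, if anything falls off the work surface, if the arm or the gripper's body presses on something with over 40 N, if the wrist force passes 120 N, or if a joint passes its speed limit or range.

## Working session

There is one attempt and no reset: what is moved stays moved. The work goes in short steps, Python scripts to look and compute and a tool call to move; the robot and the scene stay as the last step left them, time stands still between calls to the robot, and variables do not carry over. Pictures are saved under pics/ and viewed, about 12 in all and at most 16, crops included, and the job is handed in when it is done.

Besides the shell and the picture viewer there is one more tool, called after ">>>" by a JSON object that holds its "op" and its "data", one argument or row to a line. servo_tool: Moves the arm, as the interface text tells. Its arguments: {"type":"object","properties":{"targets":{"type":"array"},"squeeze":{"type":"number"}},"required":["targets"]}

```bash
mkdir -p pics
cat > h.py <<'E'
import numpy as np, cv2
from plant import r
def ray(cam,px,cal=None):
    c=cal or r.get_calibration(cam); K=np.array(c["K"]);E=np.array(c["extrinsics"]);k=c["k1"]
    d=np.array([(px[0]-K[0,2])/K[0,0],(px[1]-K[1,2])/K[1,1]]);u=d.copy()
    for _ in range(20): u=d/(1+k*(u@u))
    return E[:3,3],E[:3,:3]@np.array([u[0],u[1],1])
def onz(cam,px,z,cal=None):
    o,d=ray(cam,px,cal); return o+d*(z-o[2])/d[2]
def proj(cam,P,cal=None):
    c=cal or r.get_calibration(cam); K=np.array(c["K"]);E=np.array(c["extrinsics"])
    p=E[:3,:3].T@(np.array(P)-E[:3,3]);u=p[:2]/p[2];u=u*(1+c["k1"]*(u@u))
    return np.array([K[0,0]*u[0]+K[0,2],K[1,1]*u[1]+K[1,2]])
def tri(obs):
    A=np.zeros((3,3));b=np.zeros(3)
    for o,d in obs:
        d=d/np.linalg.norm(d);M=np.eye(3)-np.outer(d,d);A+=M;b+=M@o
    X=np.linalg.solve(A,b)
    return X,[np.linalg.norm(np.cross(X-o,d/np.linalg.norm(d))) for o,d in obs]
E
python3 - <<'E'
from h import *
print(r.get_state(),r.grasp_offset)
for c in ("scene","side","wrist"):
    cv2.imwrite(f"pics/{c}0.png",r.capture(c)); k=r.get_calibration(c);print(c,k)
    for n in ["sample_cup_mid","large_bottle_mid","small_bottle_mid","stamp_mid","cup_pad_top","large_pad_top","small_pad_top","stamp_pad_top","timer_mid","roll_mid"]:
        print(n,[(round(d["p"],2),[int(x) for x in d["extent"]]) for d in r.cut_out(n,c)])
E
```

```text
{'time_s': 0.0, 'joints': array([ 8.66368067e+01,  2.05914132e+01,  6.32614761e-01, -2.12304928e-02,
       -7.01371354e+01, -1.65059256e+01]), 'qd': array([ 0.07576321,  0.04905982,  0.04321434, -0.02678497, -0.00620212,
        0.06387793]), 'joint_torque': array([ 4.28449739e-04, -5.82712626e+01,  2.93059981e+01,  6.99729100e+00,
        7.09085565e-03, -1.57884360e-04]), 'tcp_pos': array([0.22927578, 0.63432372, 0.22561066]), 'eef_rot': array([ 1.79902349e+02, -8.12352959e-03, -1.98763422e+01]), 'contact_force': array([ 0.06490068, -0.17884751, -0.47263309]), 'moment': array([ 0.02170705, -0.00169022, -0.02850647]), 'gripper_width': 0.08776731334670271} -0.0188
scene {'K': array([[450.41934562,   0.        , 322.17052969],
       [  0.        , 450.41934562, 202.02638848],
       [  0.        ,   0.        ,   1.        ]]), 'k1': -0.04734140609438972, 'extrinsics': array([[-0.56075939, -0.52953418,  0.63650803, -0.35227212],
       [-0.82797146,  0.36186914, -0.42838532,  0.54911856],
       [-0.00348795, -0.76723157, -0.64136071,  0.95807995],
       [ 0.        ,  0.        , 
[... 1620 characters left out ...]
.        , 317.41019126],
       [  0.        , 294.83431264, 203.19615735],
       [  0.        ,   0.        ,   1.        ]]), 'k1': 0.008519475800840686, 'extrinsics': array([[-3.39732751e-01, -8.97093565e-01, -2.82497421e-01,
         3.04296147e-01],
       [-9.40521785e-01,  3.23836123e-01,  1.02708021e-01,
         6.07834477e-01],
       [-6.55834818e-04,  3.00588257e-01, -9.53753778e-01,
         3.84960913e-01],
       [ 0.00000000e+00,  0.00000000e+00,  0.00000000e+00,
         1.00000000e+00]])}
sample_cup_mid [(0.83, [622, 0, 638, 26])]
large_bottle_mid []
small_bottle_mid []
stamp_mid []
cup_pad_top []
large_pad_top []
small_pad_top []
stamp_pad_top []
timer_mid []
roll_mid []
```

Run:
```python
import cv2
for c,(x0,y0,x1,y1) in {"scene":(190,150,430,330),"side":(170,120,410,340)}.items():
    im=cv2.imread(f"pics/{c}0.png"); k=3.3 if c=="scene" else 2.7
    cv2.imwrite(f"pics/{c}0c.png",cv2.resize(im[y0:y1,x0:x1],None,fx=k,fy=k,interpolation=cv2.INTER_CUBIC))
```

```text
(no output)
```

View pics/scene0c.png

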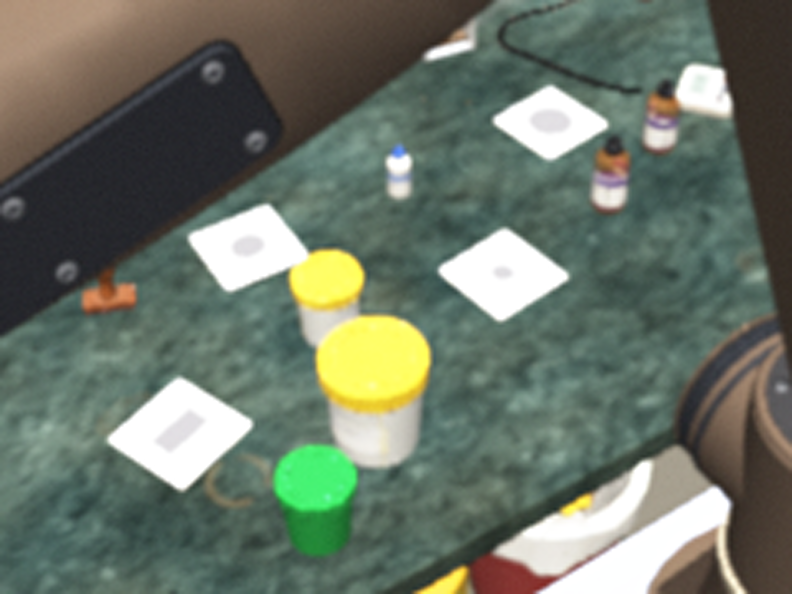

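View pics/side0c.png

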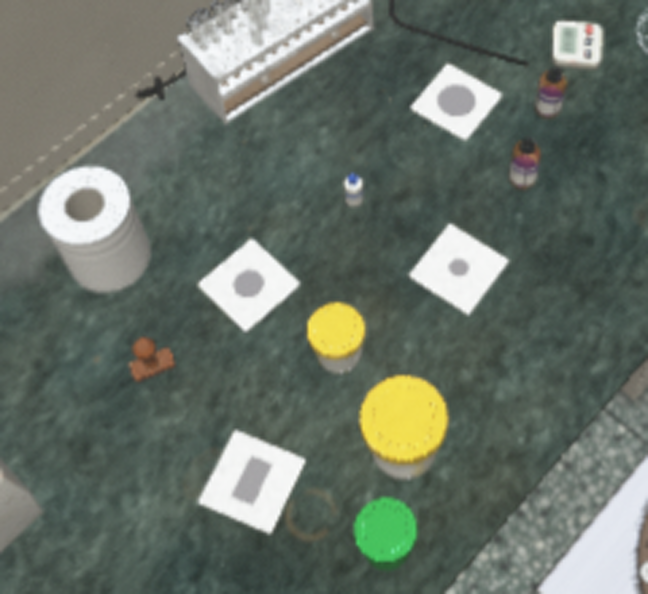

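The scene view shows:
- **Pads:** cup (356,187), large (265,224), small (342,232), stamp (244,281).
- **Cups:** small yellow (289,239), big yellow (303,268), green (286,299).
- **Bottles:** two brown (375,204) and (390,186), white (311,203).
- **Stamp:** (222,238), partly hidden.

The side view agrees.

Look-alikes:
- **Cup:** I choose the small yellow one over the big yellow and the green.
- **Large bottle:** the two brown ones have to be compared by distance from the base.

Run:
```python
from h import *
S=lambda x,y:(190+x/3.3,150+y/3.3); D=lambda x,y:(170+x/2.7,120+y/2.7)
pts={"cup_pad":((548,122),(457,100)),"large_pad":((247,246),(249,283)),"small_pad":((503,272),(459,267)),"stamp_pad":((180,431),(252,480)),
"cup_lidtop":((327,278),(336,329)),"bigcup_lid":((373,358),(404,417)),"green_lid":((316,480),(386,528)),
"bottleA_cap":((613,146),(526,147)),"bottleB_cap":((665,90),(554,77)),"small_cap":((399,151),(352,178)),"stamp_foot":((108,298),(152,363))}
for n,(a,b) in pts.items():
    X,e=tri([ray("scene",S(*a)),ray("side",D(*b))]); print(n,X.round(3),"res mm",(1000*np.array(e)).round(1),"R",np.hypot(*X[:2]).round(3), "az",np.degrees(np.arctan2(X[1],X[0])).round(0))
```

```text
cup_pad [ 0.601 -0.235 -0.001] res mm [1.1 1.1] R 0.645 az -21.0
large_pad [0.609 0.119 0.   ] res mm [0.2 0.2] R 0.62 az 11.0
small_pad [ 0.443 -0.06   0.001] res mm [0.5 0.5] R 0.447 az -8.0
stamp_pad [0.439 0.275 0.001] res mm [0.5 0.5] R 0.519 az 32.0
cup_lidtop [0.473 0.109 0.06 ] res mm [0.7 0.7] R 0.486 az 13.0
bigcup_lid [0.346 0.141 0.092] res mm [0.4 0.4] R 0.373 az 22.0
green_lid [0.29  0.228 0.059] res mm [0.2 0.2] R 0.369 az 38.0
bottleA_cap [ 0.466 -0.203  0.07 ] res mm [1.6 1.6] R 0.508 az -24.0
bottleB_cap [ 0.504 -0.301  0.071] res mm [1.1 1.1] R 0.588 az -31.0
small_cap [ 0.596 -0.044  0.049] res mm [1.3 1.3] R 0.598 az -4.0
stamp_foot [0.615 0.259 0.004] res mm [0. 0.] R 0.668 az 23.0
```

>>> {"op": "servo_tool", "data": {
  "targets": [
    {"dx":3,"dy":-3,"spin":0.1,"grip":100},
    {"dx":6,"dy":-6,"spin":0.2,"grip":100},
    {"dx":8,"dy":-10,"spin":0.35,"grip":100},
    {"dx":10,"dy":-14,"spin":0.35,"grip":100},
    {"dx":12,"dy":-18,"spin":0.35,"grip":100},
    {"dx":14,"dy":-22,"spin":0.35,"grip":100},
    {"dx":16,"dy":-26,"spin":0.35,"grip":100},
    {"dx":18,"dy":-30,"spin":0.35,"grip":100},
    {"dx":20,"dy":-33,"spin":0.35,"grip":100},
    {"dx":21,"dy":-36,"spin":0.35,"grip":100}
  ]
}}

```text
validation failed for argument at $.ta...
```

>>> {"op": "servo_tool", "data": {
  "targets": [
    {"dx":1,"dy":-3},
    {"dx":2,"dy":-7},
    {"dx":3,"dy":-10},
    {"dx":4,"dy":-14},
    {"dx":4,"dy":-16},
    {"dx":4,"dy":-17},
    {"dx":4,"dy":-17},
    {"dx":4,"dy":-17},
    {"dx":4,"dy":-17},
    {"dx":4,"dy":-17}
  ]
}}

```text
validation failed for argument at $.ta...
```

```bash
cat > look.py <<'E'
from h import *
import sys,pickle
# look.py tag names... : wrist picture + masks, store calib
def look(tag,names,cam="wrist",pmin=0.3):
    cal=r.get_calibration(cam); im=r.capture(cam); cv2.imwrite(f"pics/{tag}.png",im)
    out={}
    for n in names:
        out[n]=[d for d in r.cut_out(n,cam) if d["p"]>pmin]
        for d in out[n]:
            m=d["mask"]; ys,xs=np.nonzero(m); print(n,round(d["p"],2),[int(v) for v in d["extent"]],"cen",xs.mean().round(1),ys.mean().round(1),"z0->",onz(cam,(xs.mean(),ys.mean()),0,cal).round(4)[:2],len(xs))
    pickle.dump((cal,im,out),open(f"{tag}.pkl","wb")); return cal,im,out
N=["sample_cup_mid","large_bottle_mid","small_bottle_mid","stamp_mid","cup_pad_top","large_pad_top","small_pad_top","stamp_pad_top"]
if __name__=="__main__":
    print(r.get_state()["tcp_pos"],r.get_state()["eef_rot"],r.get_state()["time_s"]); look(sys.argv[1],N)
E
python3 look.py w1
```

```text
[0.22944446 0.63478967 0.22658657] [-1.79997670e+02 -2.27137589e-04 -1.98704382e+01] 1.65
sample_cup_mid 0.71 [621, 0, 638, 27] cen 629.6 13.0 z0-> [0.282  0.2426] 547
```

View pics/w1.png

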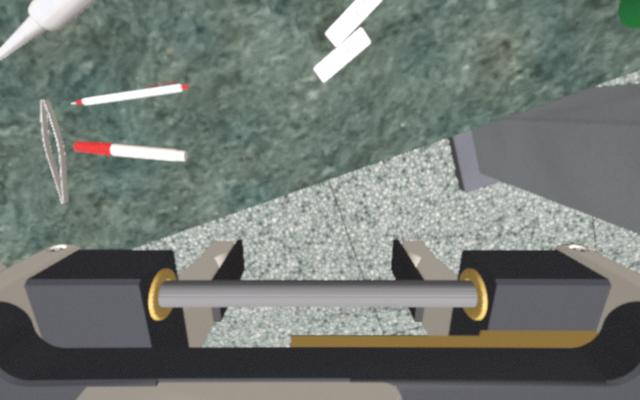

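The picture is from the start pose: fingers at the bottom, pens and green cup at the edge. The move rows were refused, so I'll give every field.

>>> {"op": "servo_tool", "data": {
  "targets": [
    {"dx":3,"dy":-3,"dz":0,"spin":0.1,"grip":100},
    {"dx":6,"dy":-6,"dz":0,"spin":0.2,"grip":100},
    {"dx":8,"dy":-10,"dz":0,"spin":0.35,"grip":100},
    {"dx":10,"dy":-14,"dz":0,"spin":0.35,"grip":100},
    {"dx":12,"dy":-18,"dz":0,"spin":0.35,"grip":100},
    {"dx":14,"dy":-22,"dz":0,"spin":0.35,"grip":100},
    {"dx":16,"dy":-26,"dz":0,"spin":0.35,"grip":100},
    {"dx":17,"dy":-30,"dz":0,"spin":0.35,"grip":100},
    {"dx":17,"dy":-33,"dz":0,"spin":0.35,"grip":100},
    {"dx":17,"dy":-36,"dz":0,"spin":0.35,"grip":100}
  ]
}}

```text
time_s: 2.93
tcp_pos: [0.3998, 0.2721, 0.2266]
eef_rot: [180.0, -0.0, 0.1]
contact_force: [0.4, -1.2, -0.8]
gripper_width: 0.0874
```

>>> {"op": "servo_tool", "data": {
  "targets": [
    {"dx":0,"dy":-3,"dz":0,"spin":0,"grip":100},
    {"dx":0,"dy":-7,"dz":0,"spin":0,"grip":100},
    {"dx":0,"dy":-10,"dz":0,"spin":0,"grip":100},
    {"dx":0,"dy":-14,"dz":0,"spin":0,"grip":100},
    {"dx":0,"dy":-16,"dz":0,"spin":0,"grip":100},
    {"dx":0,"dy":-17,"dz":0,"spin":0,"grip":100},
    {"dx":0,"dy":-17,"dz":0,"spin":0,"grip":100},
    {"dx":0,"dy":-17,"dz":0,"spin":0,"grip":100},
    {"dx":0,"dy":-17,"dz":0,"spin":0,"grip":100},
    {"dx":0,"dy":-17,"dz":0,"spin":0,"grip":100}
  ]
}}

```text
time_s: 3.77
tcp_pos: [0.3996, 0.1057, 0.2265]
eef_rot: [180.0, 0.0, 0.2]
contact_force: [0.5, -0.3, -0.3]
gripper_width: 0.0876
```

```bash
python3 look.py w1
```

```text
[0.39962332 0.10573277 0.22650345] [1.79995607e+02 5.37314511e-03 2.38321422e-01] 3.7667
sample_cup_mid 0.82 [278, 89, 341, 149] cen 311.8 117.8 z0-> [0.4703 0.1141] 2761
sample_cup_mid 0.75 [244, 188, 325, 277] cen 284.5 235.7 z0-> [0.3096 0.153 ] 5623
sample_cup_mid 0.45 [222, 235, 235, 241] cen 229.0 238.5 z0-> [0.305  0.2321] 119
large_bottle_mid 0.57 [553, 106, 635, 138] cen 591.7 123.0 z0-> [ 0.4648 -0.2361] 2246
large_bottle_mid 0.31 [412, 101, 480, 177] cen 445.7 140.2 z0-> [ 0.4433 -0.0573] 4375
small_bottle_mid 0.79 [444, 0, 472, 14] cen 453.8 4.7 z0-> [ 0.5927 -0.0456] 244
cup_pad_top 0.84 [578, 0, 640, 44] cen 609.9 20.5 z0-> [ 0.5768 -0.2242] 2353
large_pad_top 0.81 [266, 0, 344, 34] cen 304.9 15.5 z0-> [0.5818 0.1218] 2384
small_pad_top 0.82 [412, 102, 478, 179] cen 445.7 140.2 z0-> [ 0.4433 -0.0573] 4503
small_pad_top 0.39 [269, 2, 342, 33] cen 304.7 15.4 z0-> [0.5819 0.122 ] 2362
stamp_pad_top 0.56 [140, 99, 225, 184] cen 183.4 141.8 z0-> [0.44   0.2788] 4523
```

View pics/w1.png

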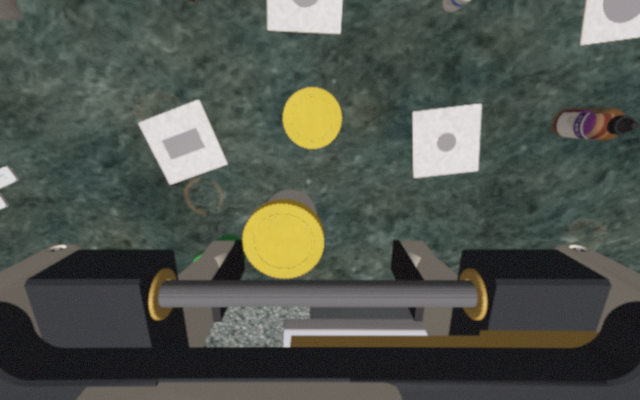

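The small yellow cup's lid is at (312,118), with nothing against it. The small pad (446,141) and stamp pad (183,142) are clear, and bottle A is at (592,123). I'll take a second view from further ahead.

>>> {"op": "servo_tool", "data": {
  "targets": [
    {"dx":3,"dy":-2,"dz":0,"spin":0,"grip":100},
    {"dx":6,"dy":-4,"dz":0,"spin":0,"grip":100},
    {"dx":9,"dy":-6,"dz":0,"spin":0,"grip":100},
    {"dx":12,"dy":-8,"dz":0,"spin":0,"grip":100},
    {"dx":14,"dy":-9,"dz":0,"spin":0,"grip":100},
    {"dx":14,"dy":-9,"dz":0,"spin":0,"grip":100},
    {"dx":14,"dy":-9,"dz":0,"spin":0,"grip":100},
    {"dx":14,"dy":-9,"dz":0,"spin":0,"grip":100},
    {"dx":14,"dy":-9,"dz":0,"spin":0,"grip":100},
    {"dx":14,"dy":-9,"dz":0,"spin":0,"grip":100}
  ]
}}

```text
time_s: 5.05
tcp_pos: [0.5389, 0.0153, 0.227]
eef_rot: [-180.0, -0.0, 0.2]
contact_force: [0.1, -0.1, 0.2]
gripper_width: 0.0878
```

```bash
python3 look.py w2
cat > fit.py <<'E'
from h import *
import pickle,sys
def pads(tag):
    cal,im,_=pickle.load(open(tag+".pkl","rb")); hsv=cv2.cvtColor(im,cv2.COLOR_BGR2HSV)
    w=((hsv[...,1]<25)&(hsv[...,2]>190)).astype(np.uint8)
    w=cv2.morphologyEx(w,cv2.MORPH_CLOSE,np.ones((3,3)))
    for c in cv2.findContours(w,cv2.RETR_EXTERNAL,cv2.CHAIN_APPROX_NONE)[0]:
        if cv2.contourArea(c)<800: continue
        W=np.array([onz("wrist",p[0],0.004,cal)[:2] for p in c]); (cx,cy),(a,b),t=cv2.minAreaRect((W*1000).astype(np.float32))
        inside=cv2.erode(cv2.drawContours(np.zeros(w.shape,np.uint8),[c],-1,1,-1),np.ones((7,7)))
        v=cv2.GaussianBlur(im,(3,3),0)[...,1].astype(float); med=np.median(v[inside>0]); g=((v<med-25)&(inside>0)).astype(np.uint8)
        n,l,s,ce=cv2.connectedComponentsWithStats(g); 
        ms=""
        if n>1:
            i=1+np.argmax(s[1:,4]); ys,xs=np.nonzero(l==i); F=np.array([onz("wrist",(x,y),0.004,cal)[:2] for x,y in zip(xs,ys)])*1000
            A=len(F)*(np.linalg.norm(np.subtract(onz("wrist",ce[i]+[1,0],0.004,cal),onz("wrist",ce[i],0.004,cal)))*1000)*(np.linalg.norm(np.subtract(onz("wrist",ce[i]+[0,1],0.004,cal),onz("wrist",ce[i],0.004,cal)))*1000)
            ev,V=np.linalg.eigh(np.cov(F.T)); ms=f"foot {F.mean(0).round(1)} px {ce[i].round(1)} eqdiam {2*np.sqrt(A/np.pi):.0f} long axis {np.degrees(np.arctan2(V[1,1],V[0,1]))%180:.1f} ratio {np.sqrt(ev[1]/ev[0]):.2f}"
        print("pad",np.round([cx,cy],1),"size",np.round([a,b],1),"ang",round(t,1),ms)
if __name__=="__main__":
    for t in sys.argv[1:]: print(t); pads(t)
E
python3 fit.py w1 w2
```

```text
[0.53885619 0.01531638 0.22696688] [-1.79981537e+02 -3.36594149e-02  2.43454159e-01] 5.05
sample_cup_mid 0.9 [207, 205, 265, 264] cen 242.4 229.6 z0-> [0.4579 0.1219] 1812
sample_cup_mid 0.85 [207, 306, 253, 348] cen 232.1 328.6 z0-> [0.2893 0.15  ] 1478
large_bottle_mid 0.98 [537, 187, 615, 225] cen 576.9 206.2 z0-> [ 0.4947 -0.3379] 1937
large_bottle_mid 0.94 [463, 213, 513, 247] cen 486.1 233.8 z0-> [ 0.4532 -0.2221] 1269
small_bottle_mid 0.75 [354, 122, 383, 143] cen 367.2 131.0 z0-> [ 0.5939 -0.0466] 353
small_bottle_mid 0.75 [337, 208, 397, 273] cen 366.8 239.7 z0-> [ 0.4432 -0.0543] 3026
small_bottle_mid 0.53 [459, 213, 512, 247] cen 485.7 233.4 z0-> [ 0.4538 -0.2214] 1177
small_bottle_mid 0.49 [93, 210, 165, 251] cen 129.9 232.7 z0-> [0.4525 0.2805] 2113
stamp_mid 0.95 [75, 101, 140, 133] cen 106.2 115.1 z0-> [0.6114 0.2802] 1244
cup_pad_top 0.67 [605, 150, 637, 207] cen 625.0 179.9 z0-> [ 0.5316 -0.3909] 1463
cup_pad_top 0.65 [480, 87, 554, 165] cen 515.4 126.3 z0-> [ 0.6002 -0.2329] 4828
small_pad_top 0.8 [339, 213, 396, 273] cen 366.9 240.0 z0-> [ 0.4427 -0.0545] 2976
stamp_pad_top 0.98 [94, 205, 164, 247] cen 129.8 232.5 z0-> [0.4529 0.2806] 2179
w1
pad [441.9 -55.7] size [83.5 83.2] ang 6.8 foot [441.7 -56.3] px [446.1 141.9] eqdiam 24 long axis 76.9 ratio 1.02
pad [438.3 277.4] size [83.4 83.3] ang 19.4 foot [438.4 277.8] px [183.  143.3] eqdiam 40 long axis 109.4 ratio 1.87
pad [ 577.6 -223.6] size [43.8 64.2] ang 6.7 
pad [580.  122.4] size [31.3 82.8] ang 0.2 
w2
pad [442.  -56.1] size [82.9 82.8] ang 6.7 foot [441.7 -56.4] px [368.6 241.8] eqdiam 24 long axis 36.3 ratio 1.02
pad [447.9 280.5] size [63.5 83.2] ang 19.1 
pad [ 598.7 -230.7] size [83.4 83.5] ang 7.4 foot [ 599.1 -231.7] px [516.4 127.2] eqdiam 50 long axis 107.1 ratio 1.01
pad [606.7 121.5] size [83.1 83.4] ang 88.3 foot [607.  121.8] px [233.  119.7] eqdiam 36 long axis 96.8 ratio 1.02
```

View pics/w2.png

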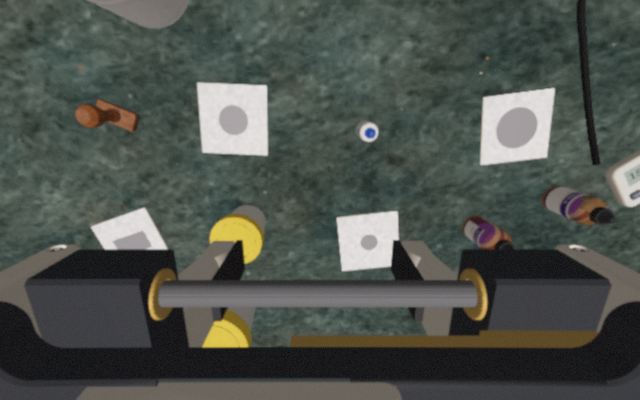

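The second view shows the stamp at (105,115) and the cup pad at (516,127) with a 50 mm disc. The large pad at (233,120) has a 36 mm disc, and the small bottle is at (368,131). Bottles A and B are at (486,234) and (577,206). Pad positions and sizes agree across both views. Next is the cup fit.

```bash
cat > blob.py <<'E'
from h import *
import pickle
def blob(tag,lo,hi,roi):
    cal,im,_=pickle.load(open(tag+".pkl","rb")); m=cv2.inRange(cv2.cvtColor(im,cv2.COLOR_BGR2HSV),lo,hi)
    z=np.zeros_like(m); x0,y0,x1,y1=roi; z[y0:y1,x0:x1]=m[y0:y1,x0:x1]
    n,l,s,c=cv2.connectedComponentsWithStats(z); i=1+np.argmax(s[1:,4])
    cs=max(cv2.findContours((l==i).astype(np.uint8),cv2.RETR_EXTERNAL,cv2.CHAIN_APPROX_NONE)[0],key=cv2.contourArea)
    return cal,cs[:,0].astype(float),c[i],s[i]
E
python3 - <<'E'
from blob import *
cal,cs,c,s=blob("w1",(18,120,100),(35,255,255),(265,70,360,165)); print(c,s)
for z in (.053,.068):
    W=np.array([onz("wrist",p,z,cal)[:2] for p in cs])*1000; (x,y),R=cv2.minEnclosingCircle(W.astype(np.float32)); print(z,x,y,2*R,W.min(0),W.max(0))
print("cam",cal["extrinsics"][:3,3])
cal,cs,c,s=blob("w2",(100,120,60),(130,255,255),(350,110,395,150)); print("blue",c,s,onz("wrist",c,.058,cal))
# scene/side cup pair, lid via colour
obs=[]
for cam,roi in (("scene",(270,220,305,240)),("side",(280,225,312,255))):
    im=cv2.imread(f"pics/{cam}0.png"); m=cv2.inRange(cv2.cvtColor(im,cv2.COLOR_BGR2HSV),(18,120,100),(35,255,255)); z=np.zeros_like(m);z[roi[1]:roi[3],roi[0]:roi[2]]=m[roi[1]:roi[3],roi[0]:roi[2]]
    ys,xs=np.nonzero(z); p=((xs.min()+xs.max())/2,(ys.min()+ys.max())/2); print(cam,p); obs.append(ray(cam,p))
obs.append(ray("wrist",blob("w1",(18,120,100),(35,255,255),(265,70,360,165))[2],pickle.load(open("w1.pkl","rb"))[0]))
print(tri(obs))
E
```

```text
[311.78918735 117.42740564] [ 282   87   60   62 2941]
0.053 470.95709228515625 113.02214813232422 65.21428680419922 [439.25735178  81.38468347] [502.58115273 145.44316625]
0.068 471.3380126953125 112.74674224853516 62.26691436767578 [441.07075883  82.53920433] [501.53263997 143.70256334]
cam [0.47938141 0.10693    0.38489505]
blue [369.75       132.56666667] [366 129   9   8  60] [ 0.59595085 -0.03997396  0.058     ]
scene (np.float64(289.0), np.float64(232.0))
side (np.float64(294.0), np.float64(242.0))
(array([0.47118153, 0.11199647, 0.07100244]), [np.float64(0.0026466736118106325), np.float64(0.0019024951173001192), np.float64(0.0014310563237526022)])
```

>>> {"op": "servo_tool", "data": {
  "targets": [
    {"dx":-2.5,"dy":3.3,"dz":0,"spin":0,"grip":100},
    {"dx":-5,"dy":6.6,"dz":0,"spin":0,"grip":100},
    {"dx":-6.8,"dy":9.8,"dz":0,"spin":0,"grip":100},
    {"dx":-6.8,"dy":9.8,"dz":-3,"spin":0,"grip":100},
    {"dx":-6.8,"dy":9.8,"dz":-7,"spin":0,"grip":100},
    {"dx":-6.8,"dy":9.8,"dz":-11,"spin":0,"grip":100},
    {"dx":-6.8,"dy":9.8,"dz":-14.5,"spin":0,"grip":100},
    {"dx":-6.8,"dy":9.8,"dz":-17.2,"spin":0,"grip":100},
    {"dx":-6.8,"dy":9.8,"dz":-18.8,"spin":0,"grip":100},
    {"dx":-6.8,"dy":9.8,"dz":-18.8,"spin":0,"grip":100}
  ],
  "squeeze": 20
}}

```text
time_s: 6.33
tcp_pos: [0.4693, 0.1114, 0.0352]
eef_rot: [179.8, 0.3, 0.2]
contact_force: [-0.4, 0.0, 0.1]
gripper_width: 0.0873
```

>>> {"op": "servo_tool", "data": {
  "targets": [
    {"dx":0,"dy":0,"dz":0,"spin":0,"grip":80},
    {"dx":0,"dy":0,"dz":0,"spin":0,"grip":72},
    {"dx":0,"dy":0,"dz":0,"spin":0,"grip":66},
    {"dx":0,"dy":0,"dz":0,"spin":0,"grip":60},
    {"dx":0,"dy":0,"dz":0,"spin":0,"grip":40},
    {"dx":0,"dy":0,"dz":0,"spin":0,"grip":40},
    {"dx":0,"dy":0,"dz":0,"spin":0,"grip":40},
    {"dx":0,"dy":0,"dz":0,"spin":0,"grip":40},
    {"dx":0,"dy":0,"dz":0,"spin":0,"grip":40},
    {"dx":0,"dy":0,"dz":0,"spin":0,"grip":40}
  ],
  "squeeze": 20
}}

```text
time_s: 7.17
tcp_pos: [0.4723, 0.1132, 0.0396]
eef_rot: [-179.9, -0.1, 0.2]
contact_force: [-0.0, -1.4, 6.3]
gripper_width: 0.0609
```

>>> {"op": "servo_tool", "data": {
  "targets": [
    {"dx":0,"dy":0,"dz":2,"spin":0,"grip":40},
    {"dx":0,"dy":0,"dz":5,"spin":0,"grip":40},
    {"dx":0,"dy":0,"dz":9,"spin":0,"grip":40},
    {"dx":0.7,"dy":-2,"dz":9.5,"spin":0,"grip":40},
    {"dx":2,"dy":-5.5,"dz":9.5,"spin":0,"grip":40},
    {"dx":3.3,"dy":-9,"dz":9.5,"spin":0,"grip":40},
    {"dx":4.6,"dy":-12.5,"dz":9.5,"spin":0,"grip":40},
    {"dx":5.9,"dy":-16,"dz":9.5,"spin":0,"grip":40},
    {"dx":7.2,"dy":-19.5,"dz":9.5,"spin":0,"grip":40},
    {"dx":8.5,"dy":-23,"dz":9.5,"spin":0,"grip":40}
  ],
  "squeeze": 20
}}

```text
time_s: 8.0
tcp_pos: [0.5567, -0.119, 0.1338]
eef_rot: [-180.0, -0.0, 0.2]
contact_force: [1.9, 1.0, -0.5]
gripper_width: 0.0607
```

>>> {"op": "servo_tool", "data": {
  "targets": [
    {"dx":1.3,"dy":-3.5,"dz":0,"spin":0,"grip":40},
    {"dx":2.6,"dy":-7,"dz":0,"spin":0,"grip":40},
    {"dx":3.8,"dy":-10,"dz":0,"spin":0,"grip":40},
    {"dx":4.3,"dy":-11.45,"dz":0,"spin":0,"grip":40},
    {"dx":4.3,"dy":-11.45,"dz":-1.5,"spin":0,"grip":40},
    {"dx":4.3,"dy":-11.45,"dz":-4,"spin":0,"grip":40},
    {"dx":4.3,"dy":-11.45,"dz":-6.5,"spin":0,"grip":40},
    {"dx":4.3,"dy":-11.45,"dz":-7.8,"spin":0,"grip":40},
    {"dx":4.3,"dy":-11.45,"dz":-8.2,"spin":0,"grip":40},
    {"dx":4.3,"dy":-11.45,"dz":-8.4,"spin":0,"grip":40}
  ],
  "squeeze": 20
}}

```text
time_s: 8.83
tcp_pos: [0.5989, -0.2314, 0.0488]
eef_rot: [-180.0, 0.1, 0.2]
contact_force: [0.3, -0.4, 0.9]
gripper_width: 0.0609
```

>>> {"op": "servo_tool", "data": {
  "targets": [
    {"dx":0,"dy":0,"dz":-0.2,"spin":0,"grip":40},
    {"dx":0,"dy":0,"dz":-0.4,"spin":0,"grip":40},
    {"dx":0,"dy":0,"dz":-0.6,"spin":0,"grip":40},
    {"dx":0,"dy":0,"dz":-0.65,"spin":0,"grip":40},
    {"dx":0,"dy":0,"dz":-0.65,"spin":0,"grip":40},
    {"dx":0,"dy":0,"dz":-0.65,"spin":0,"grip":40},
    {"dx":0,"dy":0,"dz":-0.65,"spin":0,"grip":40},
    {"dx":0,"dy":0,"dz":-0.65,"spin":0,"grip":40},
    {"dx":0,"dy":0,"dz":-0.65,"spin":0,"grip":40},
    {"dx":0,"dy":0,"dz":-0.65,"spin":0,"grip":40}
  ],
  "squeeze": 20
}}

```text
time_s: 9.67
tcp_pos: [0.6, -0.2317, 0.0437]
eef_rot: [180.0, -0.1, 0.2]
contact_force: [-0.5, 1.2, 5.5]
gripper_width: 0.0611
```

>>> {"op": "servo_tool", "data": {
  "targets": [
    {"dx":0,"dy":0,"dz":0,"spin":0,"grip":75},
    {"dx":0,"dy":0,"dz":0,"spin":0,"grip":85},
    {"dx":0,"dy":0,"dz":0,"spin":0,"grip":100},
    {"dx":0,"dy":0,"dz":0,"spin":0,"grip":100},
    {"dx":0,"dy":0,"dz":0,"spin":0,"grip":100},
    {"dx":0,"dy":0,"dz":2,"spin":0,"grip":100},
    {"dx":0,"dy":0,"dz":5,"spin":0,"grip":100},
    {"dx":0,"dy":0,"dz":9,"spin":0,"grip":100},
    {"dx":-1,"dy":0,"dz":13,"spin":0,"grip":100},
    {"dx":-4,"dy":0,"dz":15,"spin":0,"grip":100}
  ]
}}

```text
time_s: 10.5
tcp_pos: [0.5633, -0.2325, 0.1975]
eef_rot: [179.9, -0.3, 0.3]
contact_force: [1.2, 0.1, 1.3]
gripper_width: 0.0878
```

>>> {"op": "servo_tool", "data": {
  "targets": [
    {"dx":-3,"dy":0.5,"dz":1.5,"spin":0,"grip":100},
    {"dx":-7,"dy":1,"dz":2.5,"spin":0,"grip":100},
    {"dx":-10,"dy":2,"dz":3.4,"spin":0,"grip":100},
    {"dx":-11.9,"dy":2.2,"dz":3.4,"spin":0,"grip":100},
    {"dx":-11.9,"dy":2.2,"dz":3.4,"spin":0,"grip":100},
    {"dx":-11.9,"dy":2.2,"dz":3.4,"spin":0,"grip":100},
    {"dx":-11.9,"dy":2.2,"dz":3.4,"spin":0,"grip":100},
    {"dx":-11.9,"dy":2.2,"dz":3.4,"spin":0,"grip":100},
    {"dx":-11.9,"dy":2.2,"dz":3.4,"spin":0,"grip":100},
    {"dx":-11.9,"dy":2.2,"dz":3.4,"spin":0,"grip":100}
  ]
}}

```text
time_s: 11.33
tcp_pos: [0.4408, -0.2098, 0.2264]
eef_rot: [-180.0, 0.1, 0.2]
contact_force: [0.7, 0.2, -0.0]
gripper_width: 0.0875
```

```bash
python3 - <<'E'
from look import *
from blob import *
print(r.get_state()["tcp_pos"],r.get_state()["time_s"])
look("w3",["large_bottle_mid"])
cal,cs,c,s=blob("w3",(18,120,100),(35,255,255),(180,0,460,235)); print(c,s)
W=np.array([onz("wrist",p,.072,cal)[:2] for p in cs])*1000; print(cv2.minEnclosingCircle(W.astype(np.float32)))
E
python3 fit.py w3
```

```text
[ 0.44084243 -0.20977344  0.22642171] 11.3333
large_bottle_mid 0.85 [297, 140, 325, 174] cen 311.8 159.0 z0-> [ 0.4596 -0.2013] 793
large_bottle_mid 0.62 [379, 109, 420, 138] cen 399.9 122.9 z0-> [ 0.5054 -0.3123] 1065
large_bottle_mid 0.62 [145, 24, 186, 50] cen 164.1 36.5 z0-> [ 0.6006 -0.0309] 714
[342.46115906  26.31596794] [ 311    0   65   60 3244]
((597.6028442382812, -231.76217651367188), 30.851261138916016)
w3
pad [442.1 -56.5] size [83.9 83.5] ang 6.6 foot [441.8 -56. ] px [200.8 172.6] eqdiam 24 long axis 134.7 ratio 1.02
pad [ 539.6 -404.8] size [61.8 66.2] ang 36.3 foot [ 558.1 -409. ] px [486.3  77.2] eqdiam 14 long axis 123.4 ratio 1.64
pad [ 598.6 -231.4] size [84.4 83. ] ang 7.2 foot [ 636.3 -198.5] px [3.088e+02 2.000e-01] eqdiam 2 long axis 105.4 ratio 2.80
pad [600.5 120.6] size [81.7 71.4] ang 87.5 foot [607.2 122.2] px [24.9 27.6] eqdiam 37 long axis 83.6 ratio 1.02
```

View pics/w3.png

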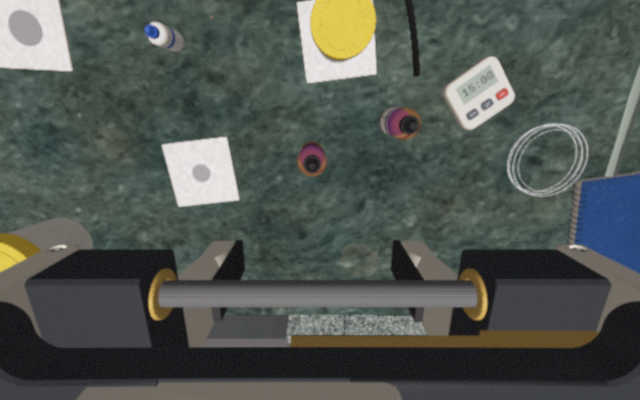

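The cup stands on its pad at (342,27). Bottle A is straight ahead at (312,160), 10 cm nearer the base than B at (402,122), so A is the one I want.

Run:
```python
from blob import *
cal,im,o=pickle.load(open("w3.pkl","rb"))
cv2.imwrite("pics/botA.png",cv2.resize(im[120:200,270:360],None,fx=6,fy=6,interpolation=cv2.INTER_CUBIC))
cal,cs,c,s=blob("w3",(0,0,0),(180,255,45),(295,140,330,176)); print("cap",c,s)
print(onz("wrist",c,.085,cal), onz("wrist",c,.08,cal))
ys,xs=np.nonzero(o["large_bottle_mid"][0]["mask"]); 
W=np.array([onz("wrist",(x,y),.055,cal)[:2] for x,y in zip(xs,ys)])*1000; print(W.min(0),W.max(0))
S=lambda x,y:(190+x/3.3,150+y/3.3); D=lambda x,y:(170+x/2.7,120+y/2.7)
print(tri([ray("wrist",c,cal),ray("scene",S(613,144)),ray("side",D(526,146))]))
cal,cs,c,s=blob("w2",(100,120,60),(130,255,255),(350,110,395,150)); c3=blob("w3",(100,120,60),(130,255,255),(140,15,175,45))
print("small cap",tri([ray("wrist",c,cal),ray("wrist",c3[2],c3[0])]),c3[2])
```

```text
cap [311.94444444 163.67592593] [305 158  14  14 108]
[ 0.46834853 -0.20308541  0.085     ] [ 0.46747341 -0.20299191  0.08      ]
[ 450.11024477 -218.34160658] [ 487.09741335 -185.7248946 ]
(array([ 0.4662074 , -0.20266677,  0.07210044]), [np.float64(0.00021162790158237894), np.float64(0.0015458318148587442), np.float64(0.0017475702630856212)])
small cap (array([ 0.59531204, -0.04136081,  0.04976991]), [np.float64(7.852569348671708e-05), np.float64(7.852569348655477e-05)]) [150.6962963   30.82962963]
```

View pics/botA.png

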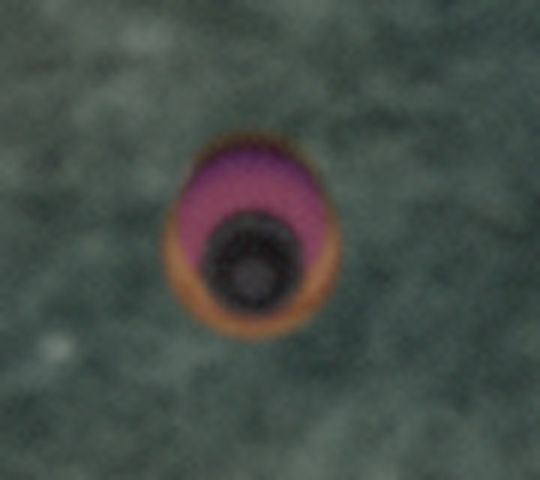

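>>> {"op": "servo_tool", "data": {
  "targets": [
    {"dx":1,"dy":0.3,"dz":0,"spin":-0.12,"grip":100},
    {"dx":2,"dy":0.7,"dz":0,"spin":-0.24,"grip":100},
    {"dx":2.65,"dy":0.7,"dz":-2,"spin":-0.36,"grip":100},
    {"dx":2.65,"dy":0.7,"dz":-5,"spin":-0.48,"grip":100},
    {"dx":2.65,"dy":0.7,"dz":-9,"spin":-0.52,"grip":100},
    {"dx":2.65,"dy":0.7,"dz":-13,"spin":-0.52,"grip":100},
    {"dx":2.65,"dy":0.7,"dz":-16,"spin":-0.52,"grip":100},
    {"dx":2.65,"dy":0.7,"dz":-18.5,"spin":-0.52,"grip":100},
    {"dx":2.65,"dy":0.7,"dz":-19.9,"spin":-0.52,"grip":100},
    {"dx":2.65,"dy":0.7,"dz":-19.9,"spin":-0.52,"grip":100}
  ]
}}

```text
time_s: 12.27
tcp_pos: [0.4646, -0.2025, 0.0246]
eef_rot: [179.8, 0.3, -29.6]
contact_force: [-0.6, -0.3, 0.2]
gripper_width: 0.0879
```

>>> {"op": "servo_tool", "data": {
  "targets": [
    {"dx":0,"dy":0,"dz":0,"spin":0,"grip":75},
    {"dx":0,"dy":0,"dz":0,"spin":0,"grip":60},
    {"dx":0,"dy":0,"dz":0,"spin":0,"grip":50},
    {"dx":0,"dy":0,"dz":0,"spin":0,"grip":42},
    {"dx":0,"dy":0,"dz":0,"spin":0,"grip":36},
    {"dx":0,"dy":0,"dz":0,"spin":0,"grip":20},
    {"dx":0,"dy":0,"dz":0,"spin":0,"grip":20},
    {"dx":0,"dy":0,"dz":0,"spin":0,"grip":20},
    {"dx":0,"dy":0,"dz":0,"spin":0,"grip":20},
    {"dx":0,"dy":0,"dz":0,"spin":0,"grip":20}
  ],
  "squeeze": 20
}}

```text
time_s: 13.1
tcp_pos: [0.4671, -0.2027, 0.0282]
eef_rot: [-180.0, -0.0, -29.6]
contact_force: [-0.0, 0.3, 2.8]
gripper_width: 0.033
```

>>> {"op": "servo_tool", "data": {
  "targets": [
    {"dx":0,"dy":0,"dz":2,"spin":0,"grip":20},
    {"dx":0,"dy":0,"dz":5,"spin":0,"grip":20},
    {"dx":0,"dy":0,"dz":9,"spin":0,"grip":20},
    {"dx":1,"dy":2.2,"dz":10,"spin":0.1,"grip":20},
    {"dx":2.4,"dy":5.5,"dz":10,"spin":0.2,"grip":20},
    {"dx":3.8,"dy":8.8,"dz":10,"spin":0.3,"grip":20},
    {"dx":5.2,"dy":12.1,"dz":10,"spin":0.4,"grip":20},
    {"dx":6.7,"dy":15.4,"dz":10,"spin":0.5,"grip":20},
    {"dx":8.1,"dy":18.7,"dz":10,"spin":0.52,"grip":20},
    {"dx":9.5,"dy":22,"dz":10,"spin":0.52,"grip":20}
  ]
}}

```text
time_s: 13.93
tcp_pos: [0.5621, 0.019, 0.128]
eef_rot: [-180.0, 0.0, 0.3]
contact_force: [0.3, -0.7, -1.2]
gripper_width: 0.0329
```

>>> {"op": "servo_tool", "data": {
  "targets": [
    {"dx":1.4,"dy":3.3,"dz":0,"spin":0,"grip":20},
    {"dx":2.9,"dy":6.6,"dz":0,"spin":0,"grip":20},
    {"dx":4,"dy":9,"dz":0,"spin":0,"grip":20},
    {"dx":4.55,"dy":10.45,"dz":0,"spin":0,"grip":20},
    {"dx":4.55,"dy":10.45,"dz":-2,"spin":0,"grip":20},
    {"dx":4.55,"dy":10.45,"dz":-5,"spin":0,"grip":20},
    {"dx":4.55,"dy":10.45,"dz":-7.5,"spin":0,"grip":20},
    {"dx":4.55,"dy":10.45,"dz":-8.6,"spin":0,"grip":20},
    {"dx":4.55,"dy":10.45,"dz":-8.9,"spin":0,"grip":20},
    {"dx":4.55,"dy":10.45,"dz":-8.9,"spin":0,"grip":20}
  ]
}}

```text
time_s: 14.77
tcp_pos: [0.6072, 0.1213, 0.0386]
eef_rot: [179.9, 0.1, 0.2]
contact_force: [0.3, -0.3, -0.2]
gripper_width: 0.0332
```

>>> {"op": "servo_tool", "data": {
  "targets": [
    {"dx":0,"dy":0,"dz":-0.2,"spin":0,"grip":20},
    {"dx":0,"dy":0,"dz":-0.4,"spin":0,"grip":20},
    {"dx":0,"dy":0,"dz":-0.6,"spin":0,"grip":20},
    {"dx":0,"dy":0,"dz":-0.65,"spin":0,"grip":20},
    {"dx":0,"dy":0,"dz":-0.68,"spin":0,"grip":20},
    {"dx":0,"dy":0,"dz":-0.68,"spin":0,"grip":20},
    {"dx":0,"dy":0,"dz":-0.68,"spin":0,"grip":20},
    {"dx":0,"dy":0,"dz":-0.68,"spin":0,"grip":20},
    {"dx":0,"dy":0,"dz":-0.68,"spin":0,"grip":20},
    {"dx":0,"dy":0,"dz":-0.68,"spin":0,"grip":20}
  ]
}}

```text
time_s: 15.6
tcp_pos: [0.6075, 0.1218, 0.0323]
eef_rot: [-180.0, -0.0, 0.2]
contact_force: [0.4, 0.7, -0.6]
gripper_width: 0.033
```

>>> {"op": "servo_tool", "data": {
  "targets": [
    {"dx":0,"dy":0,"dz":-0.05,"spin":0,"grip":20},
    {"dx":0,"dy":0,"dz":-0.05,"spin":0,"grip":20},
    {"dx":0,"dy":0,"dz":-0.05,"spin":0,"grip":45},
    {"dx":0,"dy":0,"dz":-0.05,"spin":0,"grip":60},
    {"dx":0,"dy":0,"dz":-0.05,"spin":0,"grip":80},
    {"dx":0,"dy":0,"dz":-0.05,"spin":0,"grip":100},
    {"dx":0,"dy":0,"dz":-0.05,"spin":0,"grip":100},
    {"dx":0,"dy":0,"dz":2,"spin":0,"grip":100},
    {"dx":0,"dy":0,"dz":5,"spin":0,"grip":100},
    {"dx":0,"dy":0,"dz":9,"spin":0,"grip":100}
  ]
}}

```text
time_s: 16.43
tcp_pos: [0.6055, 0.121, 0.1204]
eef_rot: [179.9, 0.3, 0.2]
contact_force: [0.7, 1.5, -0.1]
gripper_width: 0.0802
```

>>> {"op": "servo_tool", "data": {
  "targets": [
    {"dx":0,"dy":0,"dz":4,"spin":0,"grip":100},
    {"dx":-1,"dy":-0.5,"dz":7.5,"spin":0,"grip":100},
    {"dx":-4,"dy":-1.5,"dz":10,"spin":0,"grip":100},
    {"dx":-7.5,"dy":-2.5,"dz":10.5,"spin":0,"grip":100},
    {"dx":-10,"dy":-3,"dz":10.5,"spin":0,"grip":100},
    {"dx":-10.7,"dy":-3,"dz":10.5,"spin":0,"grip":100},
    {"dx":-10.7,"dy":-3,"dz":10.5,"spin":0,"grip":100},
    {"dx":-10.7,"dy":-3,"dz":10.5,"spin":0,"grip":100},
    {"dx":-10.7,"dy":-3,"dz":10.5,"spin":0,"grip":100},
    {"dx":-10.7,"dy":-3,"dz":10.5,"spin":0,"grip":100}
  ]
}}

```text
time_s: 17.27
tcp_pos: [0.5012, 0.092, 0.2267]
eef_rot: [180.0, 0.0, 0.2]
contact_force: [0.3, 1.6, 0.6]
gripper_width: 0.0879
```

```bash
python3 - <<'E'
from look import *
print(r.get_state()["tcp_pos"],r.get_state()["time_s"])
look("w4",["large_bottle_mid","small_bottle_mid","stamp_mid"])
E
python3 fit.py w4
```

```text
[0.50120048 0.0920391  0.2267047 ] 17.2667
large_bottle_mid 0.8 [273, 62, 305, 101] cen 290.0 84.5 z0-> [0.6104 0.1266] 994
large_bottle_mid 0.59 [603, 158, 638, 186] cen 624.4 171.1 z0-> [ 0.505 -0.31 ] 892
small_bottle_mid 0.75 [420, 86, 451, 106] cen 434.4 96.5 z0-> [ 0.5972 -0.0503] 526
stamp_mid 0.85 [141, 67, 198, 99] cen 167.9 81.0 z0-> [0.6136 0.2738] 1084
w4
pad [441.8 -55.8] size [82.8 83. ] ang 6.8 foot [441.8 -56.4] px [426.  216.7] eqdiam 24 long axis 3.7 ratio 1.04
pad [438.6 277.2] size [82.9 83.3] ang 19.5 foot [438.2 277.5] px [183.1 218.4] eqdiam 40 long axis 109.7 ratio 1.89
pad [ 598.8 -230.6] size [83.1 83.3] ang 7.1 
pad [606.8 121.6] size [83.  83.6] ang 87.8 foot [609.5 125.6] px [290.5  85. ] eqdiam 42 long axis 57.0 ratio 1.11
```

View pics/w4.png

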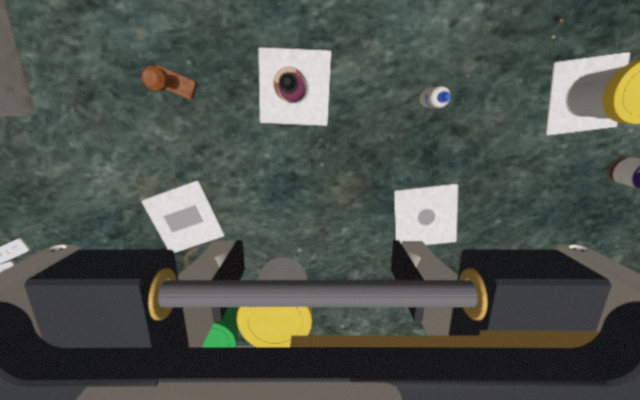

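The large bottle stands on its pad with its cap at (289,82). The small bottle is at (436,96), with the stamp knob at (154,77) and its foot at (183,86).

Run:
```python
from blob import *
B=((100,120,60),(130,255,255)); obs=[]
for t,roi in (("w2",(350,110,395,150)),("w3",(140,15,175,45)),("w4",(415,80,460,115))):
    cal,cs,c,s=blob(t,*B,roi); obs.append(ray("wrist",c,cal)); print(t,c,onz("wrist",c,.052,cal),"cam",cal["extrinsics"][:2,3])
print("small",tri(obs))
cal,cs,c,s=blob("w4",(0,0,0),(180,255,60),(270,60,310,105)); print("lg cap",c,s,onz("wrist",c,.087,cal))
# stamp: wood mask
cal4,im4,o4=pickle.load(open("w4.pkl","rb"));cal2,im2,o2=pickle.load(open("w2.pkl","rb"))
a=cv2.resize(im4[50:120,125:215],None,fx=6,fy=6,interpolation=cv2.INTER_CUBIC);b=cv2.resize(im2[85:155,60:150],None,fx=6,fy=6,interpolation=cv2.INTER_CUBIC)
cv2.imwrite("pics/st.png",np.vstack([a[:300],b[:300]]))
```

```text
w2 [369.75       132.56666667] [ 0.59553765 -0.04100782  0.052     ] cam [0.61849943 0.01644478]
w3 [150.6962963   30.82962963] [ 0.5947443  -0.04244412  0.052     ] cam [ 0.52080509 -0.20869038]
w4 [443.61363636  96.52272727] [ 0.5949925  -0.04058895  0.052     ] cam [0.58106077 0.09323047]
small (array([ 0.59522904, -0.0414002 ,  0.04987244]), [np.float64(0.00016341008891069772), np.float64(2.1739097653441756e-05), np.float64(0.0001534823855528111)])
lg cap [288.02380952  82.36507937] [280  74  17  18 252] [0.60564456 0.1208506  0.087     ]
```

View pics/st.png

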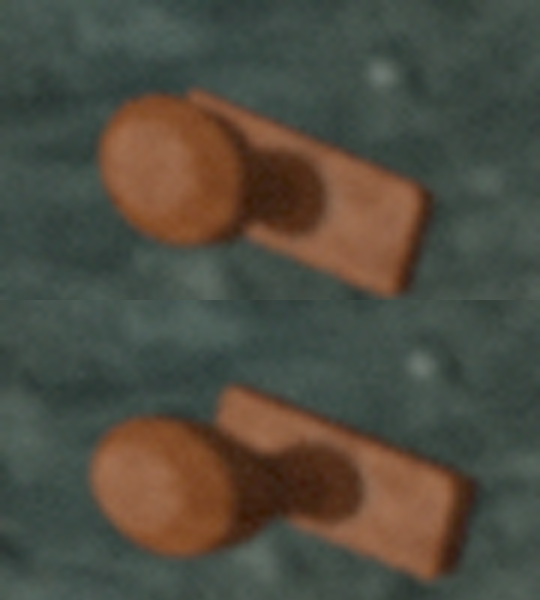

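>>> {"op": "servo_tool", "data": {
  "targets": [
    {"dx":2.3,"dy":-3.2,"dz":0,"spin":0,"grip":100},
    {"dx":4.6,"dy":-6.4,"dz":0,"spin":0,"grip":100},
    {"dx":6.9,"dy":-9.6,"dz":0,"spin":0,"grip":100},
    {"dx":8.8,"dy":-12.3,"dz":-1,"spin":0,"grip":100},
    {"dx":9.5,"dy":-13.3,"dz":-4,"spin":0,"grip":90},
    {"dx":9.5,"dy":-13.3,"dz":-8,"spin":0,"grip":80},
    {"dx":9.5,"dy":-13.3,"dz":-12,"spin":0,"grip":70},
    {"dx":9.5,"dy":-13.3,"dz":-16,"spin":0,"grip":65},
    {"dx":9.5,"dy":-13.3,"dz":-19,"spin":0,"grip":65},
    {"dx":9.5,"dy":-13.3,"dz":-20.8,"spin":0,"grip":65}
  ]
}}

```text
time_s: 18.3
tcp_pos: [0.5932, -0.0419, 0.0149]
eef_rot: [179.9, 0.3, 0.1]
contact_force: [-0.9, -0.3, -0.6]
gripper_width: 0.0579
```

>>> {"op": "servo_tool", "data": {
  "targets": [
    {"dx":0,"dy":0,"dz":-0.6,"spin":0,"grip":65},
    {"dx":0,"dy":0,"dz":-1,"spin":0,"grip":65},
    {"dx":0,"dy":0,"dz":-1,"spin":0,"grip":55},
    {"dx":0,"dy":0,"dz":-1,"spin":0,"grip":45},
    {"dx":0,"dy":0,"dz":-1,"spin":0,"grip":35},
    {"dx":0,"dy":0,"dz":-1,"spin":0,"grip":28},
    {"dx":0,"dy":0,"dz":-1,"spin":0,"grip":24},
    {"dx":0,"dy":0,"dz":-1,"spin":0,"grip":10},
    {"dx":0,"dy":0,"dz":-1,"spin":0,"grip":10},
    {"dx":0,"dy":0,"dz":-1,"spin":0,"grip":10}
  ],
  "squeeze": 15
}}

```text
time_s: 19.13
tcp_pos: [0.5958, -0.0411, 0.01]
eef_rot: [-180.0, -0.1, 0.2]
contact_force: [-0.9, 1.0, 6.3]
gripper_width: 0.0213
```

>>> {"op": "servo_tool", "data": {
  "targets": [
    {"dx":0,"dy":0,"dz":1.5,"spin":0,"grip":10},
    {"dx":0,"dy":0,"dz":3.5,"spin":0,"grip":10},
    {"dx":-2,"dy":-0.2,"dz":5,"spin":0,"grip":10},
    {"dx":-5.5,"dy":-0.5,"dz":5,"spin":0,"grip":10},
    {"dx":-9,"dy":-0.9,"dz":5,"spin":0,"grip":10},
    {"dx":-12.5,"dy":-1.2,"dz":5,"spin":0,"grip":10},
    {"dx":-14.7,"dy":-1.5,"dz":5,"spin":0,"grip":10},
    {"dx":-15.3,"dy":-1.5,"dz":4,"spin":0,"grip":10},
    {"dx":-15.3,"dy":-1.5,"dz":2.2,"spin":0,"grip":10},
    {"dx":-15.3,"dy":-1.5,"dz":1.2,"spin":0,"grip":10}
  ]
}}

```text
time_s: 19.97
tcp_pos: [0.4416, -0.0563, 0.0208]
eef_rot: [-180.0, -0.0, 0.2]
contact_force: [0.1, 0.5, -0.4]
gripper_width: 0.0215
```

>>> {"op": "servo_tool", "data": {
  "targets": [
    {"dx":0,"dy":0,"dz":-0.2,"spin":0,"grip":10},
    {"dx":0,"dy":0,"dz":-0.4,"spin":0,"grip":10},
    {"dx":0,"dy":0,"dz":-0.6,"spin":0,"grip":10},
    {"dx":0,"dy":0,"dz":-0.7,"spin":0,"grip":10},
    {"dx":0,"dy":0,"dz":-0.78,"spin":0,"grip":10},
    {"dx":0,"dy":0,"dz":-0.8,"spin":0,"grip":10},
    {"dx":0,"dy":0,"dz":-0.8,"spin":0,"grip":10},
    {"dx":0,"dy":0,"dz":-0.8,"spin":0,"grip":10},
    {"dx":0,"dy":0,"dz":-0.8,"spin":0,"grip":10},
    {"dx":0,"dy":0,"dz":-0.8,"spin":0,"grip":10}
  ]
}}

```text
time_s: 20.8
tcp_pos: [0.4429, -0.0561, 0.0139]
eef_rot: [-180.0, -0.1, 0.2]
contact_force: [-2.6, 0.0, 5.7]
gripper_width: 0.0212
```

>>> {"op": "servo_tool", "data": {
  "targets": [
    {"dx":0,"dy":0,"dz":0,"spin":0,"grip":35},
    {"dx":0,"dy":0,"dz":0,"spin":0,"grip":50},
    {"dx":0,"dy":0,"dz":0,"spin":0,"grip":65},
    {"dx":0,"dy":0,"dz":0,"spin":0,"grip":80},
    {"dx":0,"dy":0,"dz":0,"spin":0,"grip":80},
    {"dx":0,"dy":0,"dz":2,"spin":0,"grip":80},
    {"dx":0,"dy":0,"dz":5,"spin":0,"grip":80},
    {"dx":0,"dy":0,"dz":9,"spin":0,"grip":100},
    {"dx":0,"dy":1,"dz":13,"spin":0,"grip":100},
    {"dx":1,"dy":3,"dz":16.5,"spin":0,"grip":100}
  ]
}}

```text
time_s: 21.63
tcp_pos: [0.4509, -0.0272, 0.1807]
eef_rot: [-180.0, -0.0, 0.1]
contact_force: [1.8, 0.5, -0.6]
gripper_width: 0.0827
```

>>> {"op": "servo_tool", "data": {
  "targets": [
    {"dx":0.8,"dy":2.5,"dz":2,"spin":0,"grip":100},
    {"dx":1.7,"dy":5.5,"dz":4,"spin":0,"grip":100},
    {"dx":2.7,"dy":9,"dz":4.8,"spin":0,"grip":100},
    {"dx":3.7,"dy":12.5,"dz":4.8,"spin":0,"grip":100},
    {"dx":4.7,"dy":16,"dz":4.8,"spin":0,"grip":100},
    {"dx":5.7,"dy":19.5,"dz":4.8,"spin":0,"grip":100},
    {"dx":6.7,"dy":23,"dz":4.8,"spin":0,"grip":100},
    {"dx":7.4,"dy":26,"dz":4.8,"spin":0,"grip":100},
    {"dx":7.8,"dy":27.6,"dz":4.8,"spin":0,"grip":100},
    {"dx":7.8,"dy":27.6,"dz":4.8,"spin":0,"grip":100}
  ]
}}

```text
time_s: 22.47
tcp_pos: [0.5309, 0.2526, 0.2252]
eef_rot: [180.0, 0.0, 0.3]
contact_force: [0.8, -0.1, -0.4]
gripper_width: 0.0878
```

Run:
```python
from look import *
import time
print(r.get_state()["tcp_pos"],r.get_state()["time_s"])
r.capture("wrist");look("w5",["stamp_mid"])
cal,im,o=pickle.load(open("w5.pkl","rb"))
l,t,R,b=[int(v) for v in o["stamp_mid"][0]["extent"]]; print(l,t)
cv2.imwrite("pics/st5.png",cv2.resize(im[t-8:t+72,l-8:l+92],None,fx=7,fy=7,interpolation=cv2.INTER_CUBIC))
```

```text
[0.53087626 0.25261927 0.22519196] 22.4667
stamp_mid 0.59 [285, 95, 332, 127] cen 308.9 109.0 z0-> [0.6111 0.2627] 759
285 95
```

View pics/st5.png

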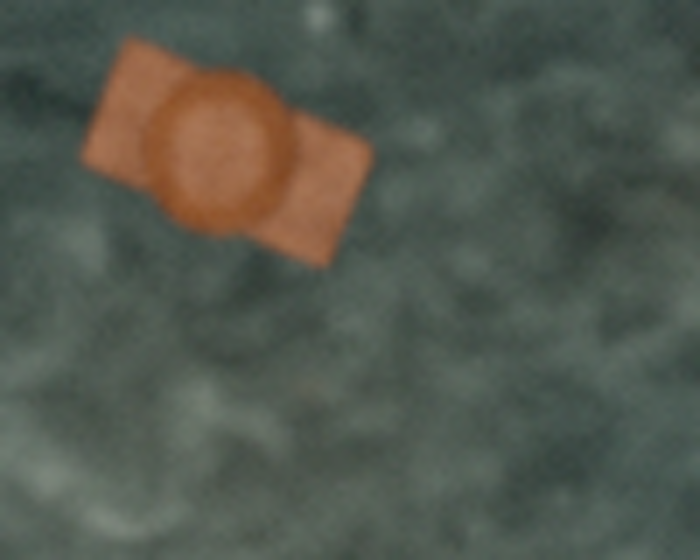

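The stamp is seen from almost straight above: foot corners at (295.6,92.3), (330.4,109.1), (323.4,125.3), (288.7,109.6), knob at (308,108.7).

Run:
```python
from blob import *
cal,im,o=pickle.load(open("w5.pkl","rb"))
P=[(277+(x+.5)/7-.5,87+(y+.5)/7-.5) for x,y in ((130,37),(374,155),(325,268),(82,158))]
W=np.array([onz("wrist",p,.012,cal)[:2] for p in P])*1000; print(W.round(1),"cen",W.mean(0))
for i in range(4):
    d=W[(i+1)%4]-W[i]; print(np.linalg.norm(d).round(1),(np.degrees(np.arctan2(d[1],d[0]))%180).round(1))
cal,cs,c,s=blob("w5",(3,90,40),(22,255,255),(270,80,345,140)); F=np.array([onz("wrist",p,.012,cal)[:2] for p in cs])*1000
print("mar",cv2.minAreaRect(F.astype(np.float32)),"blob c",onz("wrist",c,.012,cal))
k=(277+219/7,87+152/7); print("knob",onz("wrist",k,.055,cal),onz("wrist",k,.064,cal),"cam",cal["extrinsics"][:3,3])
# height: knob in w4,w2,w5 and scene/side foot earlier
k4=(125+172/6,50+168/6);k2=(60+163/6,85+187/6); c4=pickle.load(open("w4.pkl","rb"))[0];c2=pickle.load(open("w2.pkl","rb"))[0]
print(tri([ray("wrist",k,cal),ray("wrist",k4,c4),ray("wrist",k2,c2)]))
```

```text
[[630.3 278.5]
 [611.6 237.1]
 [592.8 245.3]
 [610.8 287.1]] cen [611.39247841 261.99885462]
45.5 65.7
20.5 156.4
45.5 66.7
21.2 156.2
mar ((611.19970703125, 262.4853515625), (46.45018005371094, 26.91124153137207), 67.25448608398438) blob c [0.6116824  0.26246711 0.012     ]
knob [0.61131966 0.26187196 0.055     ] [0.61128945 0.26161098 0.064     ] cam [0.61021671 0.25234398 0.38357442]
(array([0.61134675, 0.26171199, 0.05654734]), [np.float64(0.00011950194503976349), np.float64(0.0003486599476246261), np.float64(0.00025359397574961585)])
```

>>> {"op": "servo_tool", "data": {
  "targets": [
    {"dx":3,"dy":0.4,"dz":0,"spin":0,"grip":95},
    {"dx":6,"dy":0.8,"dz":0,"spin":0,"grip":90},
    {"dx":8.1,"dy":1.2,"dz":-1.5,"spin":0,"grip":80},
    {"dx":8.1,"dy":1.2,"dz":-5,"spin":0,"grip":75},
    {"dx":8.1,"dy":1.2,"dz":-9,"spin":0,"grip":70},
    {"dx":8.1,"dy":1.2,"dz":-13,"spin":0,"grip":70},
    {"dx":8.1,"dy":1.2,"dz":-16,"spin":0,"grip":70},
    {"dx":8.1,"dy":1.2,"dz":-18.2,"spin":0,"grip":70},
    {"dx":8.1,"dy":1.2,"dz":-19.4,"spin":0,"grip":70},
    {"dx":8.1,"dy":1.2,"dz":-19.8,"spin":0,"grip":70}
  ]
}}

```text
time_s: 23.45
tcp_pos: [0.6104, 0.26, 0.0264]
eef_rot: [179.9, 0.2, 0.1]
contact_force: [0.3, -0.9, 0.0]
gripper_width: 0.0614
```

>>> {"op": "servo_tool", "data": {
  "targets": [
    {"dx":0,"dy":0,"dz":0,"spin":0,"grip":70},
    {"dx":0,"dy":0,"dz":0,"spin":0,"grip":60},
    {"dx":0,"dy":0,"dz":0,"spin":0,"grip":50},
    {"dx":0,"dy":0,"dz":0,"spin":0,"grip":40},
    {"dx":0,"dy":0,"dz":0,"spin":0,"grip":34},
    {"dx":0,"dy":0,"dz":0,"spin":0,"grip":29},
    {"dx":0,"dy":0,"dz":0,"spin":0,"grip":10},
    {"dx":0,"dy":0,"dz":0,"spin":0,"grip":10},
    {"dx":0,"dy":0,"dz":0,"spin":0,"grip":10},
    {"dx":0,"dy":0,"dz":0,"spin":0,"grip":10}
  ],
  "squeeze": 20
}}

```text
time_s: 24.28
tcp_pos: [0.6116, 0.2617, 0.0285]
eef_rot: [180.0, -0.0, 0.2]
contact_force: [-0.8, -1.9, 2.9]
gripper_width: 0.0217
```

>>> {"op": "servo_tool", "data": {
  "targets": [
    {"dx":0,"dy":0,"dz":1,"spin":0,"grip":10},
    {"dx":0,"dy":0,"dz":3,"spin":0,"grip":10},
    {"dx":-0.5,"dy":0,"dz":5,"spin":0.05,"grip":10},
    {"dx":-3,"dy":0.3,"dz":5,"spin":0.15,"grip":10},
    {"dx":-6,"dy":0.5,"dz":5,"spin":0.26,"grip":10},
    {"dx":-9,"dy":0.8,"dz":5,"spin":0.37,"grip":10},
    {"dx":-12,"dy":1,"dz":5,"spin":0.48,"grip":10},
    {"dx":-14.5,"dy":1.3,"dz":5,"spin":0.59,"grip":10},
    {"dx":-16.5,"dy":1.5,"dz":5,"spin":0.69,"grip":10},
    {"dx":-17.25,"dy":1.55,"dz":5,"spin":0.75,"grip":10}
  ]
}}

```text
time_s: 25.12
tcp_pos: [0.4365, 0.2772, 0.0789]
eef_rot: [-180.0, 0.0, 43.5]
contact_force: [0.2, -0.1, -0.2]
gripper_width: 0.0214
```

>>> {"op": "servo_tool", "data": {
  "targets": [
    {"dx":0,"dy":0,"dz":0,"spin":0,"grip":10},
    {"dx":0,"dy":0,"dz":-1,"spin":0,"grip":10},
    {"dx":0,"dy":0,"dz":-2.5,"spin":0,"grip":10},
    {"dx":0,"dy":0,"dz":-3.5,"spin":0,"grip":10},
    {"dx":0,"dy":0,"dz":-4.1,"spin":0,"grip":10},
    {"dx":0,"dy":0,"dz":-4.4,"spin":0,"grip":10},
    {"dx":0,"dy":0,"dz":-4.55,"spin":0,"grip":10},
    {"dx":0,"dy":0,"dz":-4.6,"spin":0,"grip":10},
    {"dx":0,"dy":0,"dz":-4.6,"spin":0,"grip":10},
    {"dx":0,"dy":0,"dz":-4.6,"spin":0,"grip":10}
  ]
}}

```text
time_s: 25.95
tcp_pos: [0.4394, 0.2772, 0.0327]
eef_rot: [180.0, -0.0, 43.1]
contact_force: [-0.6, -2.2, 4.4]
gripper_width: 0.0215
```

>>> {"op": "servo_tool", "data": {
  "targets": [
    {"dx":0,"dy":0,"dz":0,"spin":0,"grip":35},
    {"dx":0,"dy":0,"dz":0,"spin":0,"grip":50},
    {"dx":0,"dy":0,"dz":0,"spin":0,"grip":60},
    {"dx":0,"dy":0,"dz":0,"spin":0,"grip":70},
    {"dx":0,"dy":0,"dz":0,"spin":0,"grip":70},
    {"dx":0,"dy":0,"dz":2,"spin":0,"grip":70},
    {"dx":0,"dy":0,"dz":5,"spin":0,"grip":70},
    {"dx":0,"dy":0,"dz":9,"spin":0,"grip":90},
    {"dx":0,"dy":0,"dz":13,"spin":-0.1,"grip":100},
    {"dx":0,"dy":0,"dz":17,"spin":-0.2,"grip":100}
  ]
}}

```text
time_s: 26.78
tcp_pos: [0.4386, 0.2769, 0.2041]
eef_rot: [180.0, 0.0, 31.5]
contact_force: [0.8, 1.2, -0.9]
gripper_width: 0.0756
```

>>> {"op": "servo_tool", "data": {
  "targets": [
    {"dx":0,"dy":-1,"dz":2.4,"spin":-0.1,"grip":100},
    {"dx":-0.5,"dy":-4,"dz":2.4,"spin":-0.2,"grip":100},
    {"dx":-1.5,"dy":-7,"dz":2.4,"spin":-0.3,"grip":100},
    {"dx":-2.5,"dy":-10,"dz":2.4,"spin":-0.4,"grip":100},
    {"dx":-3,"dy":-12,"dz":2.4,"spin":-0.5,"grip":100},
    {"dx":-3,"dy":-13,"dz":2.4,"spin":-0.55,"grip":100},
    {"dx":-3,"dy":-13,"dz":2.4,"spin":-0.55,"grip":100},
    {"dx":-3,"dy":-13,"dz":2.4,"spin":-0.55,"grip":100},
    {"dx":-3,"dy":-13,"dz":2.4,"spin":-0.55,"grip":100},
    {"dx":-3,"dy":-13,"dz":2.4,"spin":-0.55,"grip":100}
  ]
}}

```text
time_s: 27.62
tcp_pos: [0.4091, 0.148, 0.2262]
eef_rot: [180.0, 0.0, 0.3]
contact_force: [-0.2, 0.1, -0.0]
gripper_width: 0.0876
```

```bash
python3 - <<'E'
from look import *
print(r.get_state()["tcp_pos"],r.get_state()["time_s"])
look("w6",["stamp_mid","small_bottle_mid"])
for c in ("scene","side"): cv2.imwrite(f"pics/{c}6.png",r.capture(c))
E
python3 fit.py w6
```

```text
[0.40912319 0.14797254 0.22615076] 27.6167
stamp_mid 0.73 [188, 138, 235, 169] cen 211.5 152.4 z0-> [0.436  0.2863] 872
small_bottle_mid 0.89 [470, 140, 510, 163] cen 487.8 151.3 z0-> [ 0.4391 -0.0709] 661
small_bottle_mid 0.65 [186, 139, 236, 171] cen 210.6 152.8 z0-> [0.4356 0.2875] 846
w6
pad [369.1 545.5] size [42.4 98. ] ang 23.3 foot [369.5 544.8] px [ 21.9 201.4] eqdiam 4 long axis 116.0 ratio 2.31
pad [441.9 -55.8] size [83.6 83.5] ang 6.8 foot [441.9 -59.4] px [480.9 149.4] eqdiam 29 long axis 88.3 ratio 1.14
pad [438.2 277.2] size [83.4 83.2] ang 19.4 foot [436.8 283.3] px [212.8 152.2] eqdiam 45 long axis 109.7 ratio 2.20
pad [ 580.  -203.9] size [53.6 26. ] ang 7.6 
pad [584.9 122.2] size [83.2 41.5] ang 89.5
```

View pics/w6.png

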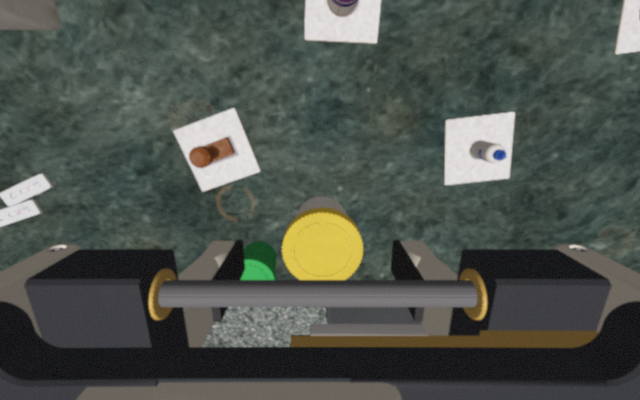

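The stamp stands in line on its pad at (212,152), and the small bottle is upright on its pad at (490,152). One more view for the cup and large bottle.

>>> {"op": "servo_tool", "data": {
  "targets": [
    {"dx":1.5,"dy":-2.5,"dz":0,"spin":0,"grip":100},
    {"dx":3.5,"dy":-6,"dz":0,"spin":0,"grip":100},
    {"dx":5.5,"dy":-9.5,"dz":0,"spin":0,"grip":100},
    {"dx":7.5,"dy":-13,"dz":0,"spin":0,"grip":100},
    {"dx":9.5,"dy":-16.5,"dz":0,"spin":0,"grip":100},
    {"dx":11,"dy":-20,"dz":0,"spin":0,"grip":100},
    {"dx":11,"dy":-20,"dz":0,"spin":0,"grip":100},
    {"dx":11,"dy":-20,"dz":0,"spin":0,"grip":100},
    {"dx":11,"dy":-20,"dz":0,"spin":0,"grip":100},
    {"dx":11,"dy":-20,"dz":0,"spin":0,"grip":100}
  ]
}}

```text
time_s: 28.7
tcp_pos: [0.5187, -0.052, 0.2262]
eef_rot: [-180.0, 0.0, 0.2]
contact_force: [0.8, 0.0, 0.1]
gripper_width: 0.0878
```

```bash
python3 - <<'E'
from look import *
from blob import *
print(r.get_state()["tcp_pos"],r.get_state()["time_s"])
look("w7",["sample_cup_mid","large_bottle_mid"])
c6,im6,o6=pickle.load(open("w6.pkl","rb"))
cal,cs,c,s=blob("w6",(100,120,60),(130,255,255),(465,130,520,175)); b6=ray("wrist",c,cal); print("small cap w6",onz("wrist",c,.054,cal))
cal,cs,c,s=blob("w7",(100,120,60),(130,255,255),(250,120,420,260)); print("small cap w7",onz("wrist",c,.054,cal),tri([b6,ray("wrist",c,cal)]))
cal,cs,c,s=blob("w7",(18,120,100),(35,255,255),(400,0,639,230)); W=np.array([onz("wrist",p,.072,cal)[:2] for p in cs])*1000; print("cup",s,cv2.minEnclosingCircle(W.astype(np.float32)))
a=cv2.resize(im6[120:190,165:275],None,fx=5,fy=5,interpolation=cv2.INTER_CUBIC)
im=pickle.load(open("w7.pkl","rb"))[1]; cv2.imwrite("pics/end.png",np.vstack([cv2.copyMakeBorder(a[:200+150],0,0,0,90,cv2.BORDER_CONSTANT),im[:240]]))
E
python3 fit.py w7
```

```text
[ 0.51866472 -0.05198807  0.2262047 ] 28.7
sample_cup_mid 0.58 [444, 80, 528, 141] cen 488.5 109.3 z0-> [ 0.6001 -0.2624] 3931
large_bottle_mid 0.98 [491, 172, 557, 207] cen 524.7 190.3 z0-> [ 0.4966 -0.3294] 1575
large_bottle_mid 0.61 [131, 81, 189, 118] cen 159.8 101.0 z0-> [0.6081 0.1433] 1642
small cap w6 [ 0.44260615 -0.05340453  0.054     ]
small cap w7 [ 0.44316248 -0.05444057  0.054     ] (array([ 0.44236254, -0.05445732,  0.05228738]), [np.float64(4.463250478357093e-06), np.float64(4.463250478446186e-06)])
cup [ 461   77   68   65 3312] ((598.8566284179688, -228.67965698242188), 33.19578552246094)
w7
pad [441.9 -56.4] size [83.4 83. ] ang 6.7 foot [441.  -55.8] px [320.7 228.9] eqdiam 26 long axis 79.2 ratio 1.08
pad [438.5 277.2] size [83.2 83.5] ang 19.6 
pad [ 537.4 -409. ] size [61.4 65.9] ang 36.4 foot [ 537.  -435.7] px [617.3 161. ] eqdiam 14 long axis 123.0 ratio 1.36
pad [ 598.6 -230.9] size [83.6 83.4] ang 7.0 
pad [606.8 121.4] size [83.7 83.7] ang 87.8
```

View pics/end.png

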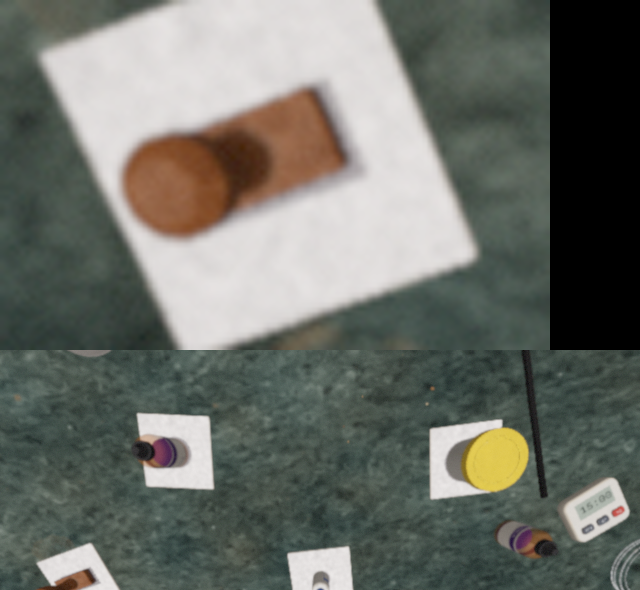

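Run:
```python
from h import *
import pickle
cal=pickle.load(open("w6.pkl","rb"))[0]
f=lambda x,y,z:onz("wrist",(165+x/5,120+y/5),z,cal)[:2]*1000
a,b,c=f(315,88,.016),f(347,160,.016),f(232,208,.016); print(a,b,np.linalg.norm(a-b)); d=a-b; u=d/np.linalg.norm(d); n=np.array([-u[1],u[0]]); n*=np.sign(n[1])
print("short-edge dir",np.degrees(np.arctan2(d[1],d[0]))%180,"long edge dir",np.degrees(np.arctan2(*(c-b)[::-1]))%180,"centre",(a+b)/2+23*n)
print("knob",f(178,186,.0605))
```

```text
[456.34975182 258.59880744] [438.88377436 252.18842432] 18.605197675756273
short-edge dir 20.154204731991282 long edge dir 112.18475126781227 centre [439.69215974 276.98529626]
knob [439.02943707 277.23037003]
```

```bash
python3 -c "
from h import *
print(r.close_job(), r.get_state()['time_s'])"
```

```text
the job is handed in; nothing more can be done
the job is handed in; nothing more can be done
```

I placed all four things on their matching pads in the order listed and handed the job in at about 29 s. For the look-alikes, I used the smaller yellow cup and the brown bottle nearest the base.

The last wrist pictures, taken with the gripper open and clear, show all four upright on their pads:

| Thing | Measured distance from footprint centre | Note |
|---|---|---|
| Sample cup | about 1 mm | From the far edge of the lid. The plain circle fit read 3 mm off, because it takes in the lid's side. |
| Large bottle | about 1.6 mm | From the dark of the cap, last measured right after placing. |
| Small bottle | about 2 mm | From the blue cap. The gripper let go within about 1 mm of the centre, so part of this is probably measuring bias. |
| Rubber stamp | about 1–1.5 mm | One foot edge reads within 1° of the rectangle, the other 2.7° off; the corners were hard to read. |

I did not approach the tissue roll or the timer. The timer shows in its usual place in the last picture, but I did not measure either of them again. I took a last pair of scene and side pictures but did not study them. The only failure was the first two move calls, which were refused for missing fields, so the arm did not move on them.

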